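# File the batch notebook back in the records box

## Task

Put the batch notebook away: lift the records box's lid by its knob until it leans back, flip the brass stay on the box's side up past upright, and bring the lid forward again so that it rests propped on the stay. Then take the notebook from the reading stand and slide it, coil upward, down between the two leaning groups of notebooks in the box, spreading them apart with it, and push it right down to the floor of the box. Leave the lid propped, the other notebooks in the box, and everything else on the table as it is.

Things in the scene. Friction and masses are not known exactly. Their poses are not given: they have to be found in the camera images.
- records_box: fixed wooden box, 196 mm deep (its x, front at -x), 83 wide (y), 118 high, walls 9, floor 8, notebook space 158 x 65 mm, its middle 10 mm in front of the box's; a narrow trough behind it. Origin: underside centre. Four notebooks stand along x, two leaning on the left (+y) wall, two on the right, by 7 degrees, tops 7 mm below the rim; the gap between is 27 mm at the top, 2 mm at the floor
- lid (a joint): the box's lid, 10 mm board, 107 mm wide, 206 mm from hinge to front edge, overhanging front and sides by 10 to 12 mm; 0.45 kg. 0 = shut, grows as it is lifted; 1.57 upright, 1.75 leaning back on its stop, where it stays by its weight. From below upright it falls shut unless the stay holds it; propped on the stay it rests at about 1.38
- lid_knob (a point): centre of the round ball knob (28 mm diameter) on the lid's upper face, 30 mm above it, 36 mm from the lid's front edge; turns with the lid, 170 mm out from the hinge and 40 mm above its plane
- lid_hinge (a point): point on the lid's hinge axis, at the middle of the box's back rim, 119 mm above the table; the axis runs along the box's y
- stay (a joint): brass strap with a cross pin, outside the box's right (-y) wall. 0 = folded forward just under the lid's overhang; grows as it swings up and back; 1.57 upright, 2.11 leaning back on its stop, where it stays by its weight. Swings freely, falls either way from upright; can rise only while the lid is open. A cleat under the lid's right margin catches the pin when the lid comes forward
- stay_pin (a point): middle of the free length of the stay's cross pin: a rod 10 mm thick along the box's y, sticking out sideways from the strap; free for 19 mm toward the box (up to the line of the lid's side edge) and 15 mm outward from this point. 100 mm from the pivot
- stay_pivot (a point): point on the stay's pivot axis (along the box's y), level with stay_pin in y; 70 mm in front of the hinge line, 72.5 mm to the right (-y) of the box's middle, 105 mm above the table
- reading_stand: fixed small wooden stand, base 90 x 150 x 12 mm, front at its -x. Its back rest leans back 15 degrees and reaches 72 mm above the table; lip 8 mm high in front. Origin: centre line of its underside, below the foot of the back rest
- notebook: the kraft spiral notebook to be filed, on the stand at the start, leaning back 15 degrees; 146 mm (its x, level) x 103 mm (its y, points up to the coil edge) x 9.4 mm thick (its z, out of its front cover), about 0.1 kg. Origin: on the back cover, 53 mm above the foot edge and 50 mm below the top of the pages; the wire coil adds 4 mm at the top (it can be gripped and pressed through)
- notebook_mid (a point): centre of that notebook's thickness, 51.5 mm above its foot edge and 51.5 mm below the top of its pages; axes as the notebook's
- left_inner (a point): the same point of the notebook that bounds the gap on its left (+y) side; same size and kind, axes as the notebook's (y up along the cover)
- right_inner (a point): the same point of the notebook that bounds the gap on its right (-y) side
- balm_tin: round silvery screw-top tin, 74 mm wide, 34 high, right of the box. Leave it. Origin: centre of its underside
- soap_bar_1: coral soap bar, 54 x 79 x 26 mm, at the left. Leave it. Origin: centre of its underside
There are look-alikes about, which are no part of the job. What is shaped like the notebook but purple is not meant.

How it is judged:
By the outcome, as a careful person would: the job done as asked, in the order asked, and still so for the second after the job is handed in, with the robot touching nothing.
It also fails if it takes over 72 s, if anything falls off the work surface, if the arm or the gripper's body presses on something with over 40 N, if the wrist force passes 120 N, or if a joint passes its speed limit or range.

## Robot

A 6-joint arm with a two-finger parallel gripper is mounted at the origin on a cart in front of the work surface, level with it; the furniture and walls round the work are solid. World frame = base frame: x ahead of the robot, y to its left, z up, the work surface at z = 0. Lengths are in mm, angles in rad, forces in N, time in s.
With the tool pointing down it reaches from about 275 to 825 mm from the base axis. Payload 4.9 kg.
Tool frame: the origin (TCP) lies at the very end of the fingers, on their centre line; the grasp point (between the pads) lies 19 mm behind it; z points along the fingers, y is the line along which they close (so a half turn about z gives the same grasp; the last joint's range is limited). The gripper opens to 85 mm and grips with 20 to 120 N. Pads are 22 mm wide; open, the fingers measure 114 mm over their backs; the gripper's body (76 mm by 85 mm) begins 54 mm behind the grasp point. The pads swing forward as they close: fully open they stand 13 mm farther back than shut.
Start: joints at [-1.391, 0.326, -0.193, 1.052, 0, 1.437], TCP at [169.783, -523.156, 231.281] pointing down, gripper open.
Joint ranges: [-2.65, 2.65], [-0.97, 1.79], [-1.3, 1.35], [-1.93, 2.1], [-1.47, 1.37], [-3.14, 3.14]. Speed limits (rad/s): [2.57, 2.57, 3.14, 3.14, 3.14, 3.14].

## Interface

Orientations are given as [roll, pitch, yaw] about the fixed x, y, z axes, in that order (R = Rz(yaw) Ry(pitch) Rx(roll)).
In Python, from bench import bot, solve_ik, imaging gives the robot as it stands. Calls block until the motion is done:
- bot.move_ptp(position, orientation): joint-space move of the TCP to a pose.
- bot.movel(position, rot=None, max_speed=150, threshold=None): straight line of the TCP; rot=None keeps the orientation; max_speed is the mean speed in mm/s. With threshold (N) it stops when the force on the tool has changed by that much, and returns True; else False.
- bot.move_j(angles): joint-space move.
- bot.grip(opening, effort=None): opening from 0.0 (shut) to 1.0 (fully open); effort is the grip in N (None keeps the last); returns when the fingers have stopped.
- bot.dwell(seconds).
- solve_ik(position, orientation): joint angles nearest the present ones, or None.
- bot.get_state(): the state.
- imaging.capture(name): name is "side" or "top"; returns the picture (400x640x3 uint8, blue, green, red); there is no depth.
- imaging.camera_model(name): a dict with "K" (3x3 intrinsics, pixels), "position" and "rotation" of the camera in the world. Camera axes: x right, y up, looking along -z (the intrinsics and any distortion apply to the point x, -y, -z); pixel columns grow to the right and rows downward; lengths in mm; the calibration is good to about 2 mm. A picture is of the moment at which its call begins. camera_model takes no time and is no camera call.
A pose or a line that the arm cannot do raises bot.IKError and nothing moves.
- bot.sign_off(): hands the job in; it is judged then, once.
The state is a dict: "t": time; "qpos": joint angles; "joint_velocities": joint speeds; "effort": joint torques, N m; "tcp_pos": TCP position; "orientation": TCP orientation; "contact_force": force on the tool from outside, world axes, zero at the start; "wrist_torque": the same for the moment, N m; "opening": opening from 0.0 (shut) to 1.0 (fully open); "gripper_force": force on a finger pad.
Only numpy, scipy, OpenCV 4.12 (cv2) and the standard library are available. Lean on these libraries where they do the work, as an engineer would, in place of code of your own. Each camera call takes 0.05 s, during which the arm holds its last target. There are 200 camera calls.

## Working session

There is one attempt and no reset: what is moved stays moved. The work goes in short steps, each a Python script; the robot and the scene stay as the last script left them, time stands still between calls to the robot, and variables do not carry over. Pictures are saved under pics/ and viewed, at most 10 in all, crops included, and the job is handed in when it is done.

```bash
mkdir -p pics; ls; python3 - <<'E'
from bench import bot, solve_ik, imaging
import cv2
for n in("side","top"):
    cv2.imwrite(f"pics/{n}0.png",imaging.capture(n)); m=imaging.camera_model(n); print(n,m)
print(bot.get_state())
E
```

```text
pics
side {'K': array([[462.98487199,   0.        , 316.98302611],
       [  0.        , 462.98487199, 193.6873087 ],
       [  0.        ,   0.        ,   1.        ]]), 'position': array([  78.13493415, 1494.10191998,  836.63388803]), 'rotation': array([ 1.10425181, -0.02575619, -2.82785084])}
top {'K': array([[486.57926222,   0.        , 316.6576256 ],
       [  0.        , 486.57926222, 200.24838117],
       [  0.        ,   0.        ,   1.        ]]), 'position': array([ 381.26788826,  117.10758218, 1481.70121129]), 'rotation': array([ 0.08897347,  0.00971147, -1.59164438])}
{'t': 0.1, 'qpos': array([-1.39118052e+00,  3.26871513e-01, -1.93503195e-01,  1.05201025e+00,
       -2.03962397e-06,  1.43664357e+00]), 'joint_velocities': array([-0.00081659, -0.00247399,  0.00063621, -0.00015751, -0.00017647,
        0.00121282]), 'effort': array([ 7.70402603e-04, -4.44240868e+01,  2.63037407e+01,  7.99245026e-03,
       -9.30091664e-05, -1.95200123e-06]), 'tcp_pos': array([ 169.69334625, -522.60388348,  230.57186371]), 'orientation': array([-3.14001802e+00, -2.10459600e-04,  3.13768399e-01]), 'contact_force': array([-0.53638439,  0.00523275, -0.21451491]), 'wrist_torque': array([-0.01721206,  0.01239592, -0.0482698 ]), 'gripper_force': 0.0, 'opening': 1.00235165919753}
```

View pics/side0.png

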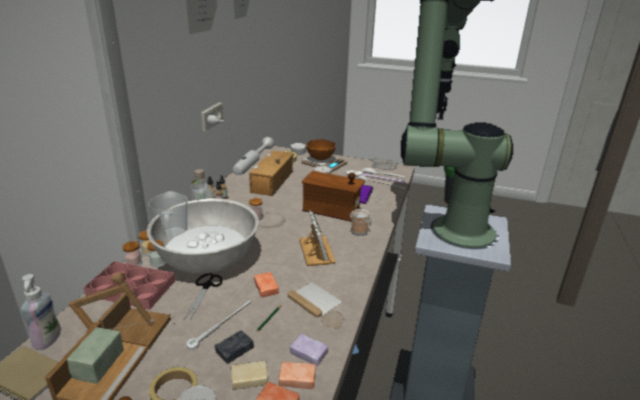

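View pics/top0.png

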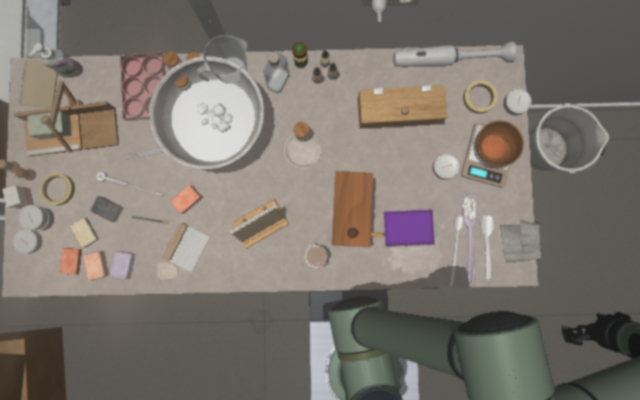

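```bash
cat > h.py <<'E'
from bench import bot, solve_ik, imaging
import numpy as np, cv2
from scipy.spatial.transform import Rotation as R
def cam(n):
    m=imaging.camera_model(n); return m["K"],np.array(m["position"]),R.from_euler('xyz',m["rotation"]).as_matrix(),m
def proj(n,P):
    K,p,r,_=cam(n); c=(np.atleast_2d(P)-p)@r; c=c*[1,-1,-1]; u=c@K.T; return u[:,:2]/u[:,2:]
def ray(n,uv):
    K,p,r,_=cam(n); d=np.linalg.inv(K)@[uv[0],uv[1],1]; return p,r@(d*[1,-1,-1])
def onz(n,uv,z):
    p,d=ray(n,uv); return p+d*(z-p[2])/d[2]
def tri(a,b):
    p,d=ray("side",a);q,e=ray("top",b); s=np.linalg.lstsq(np.c_[d,-e],q-p,rcond=None)[0]
    x,y=p+d*s[0],q+e*s[1]; return (x+y)/2,np.linalg.norm(x-y)
def crop(n,x0,y0,x1,y1,k,f,img=None):
    im=imaging.capture(n) if img is None else img
    cv2.imwrite(f,cv2.resize(im[y0:y1,x0:x1],None,fx=k,fy=k,interpolation=cv2.INTER_CUBIC)); return im
E
python3 - <<'E'
from h import *
print(proj("top",[[0,0,0],[600,0,0],[0,0,100]]),proj("side",[[0,0,0],[600,0,0]]))
a=crop("top",220,165,420,275,4,"",) if 0 else cv2.imread("pics/top0.png"); b=cv2.imread("pics/side0.png")
A=cv2.resize(a[165:275,225:425],None,fx=4,fy=4,interpolation=cv2.INTER_CUBIC)
cv2.imwrite("pics/c1.png",A)
cv2.imwrite("pics/c2.png",cv2.resize(b[160:270,280:390],None,fx=5.4,fy=5.4,interpolation=cv2.INTER_CUBIC))
E
```

```text
[[363.73613172 372.06129781]
 [357.98045233 171.36737827]
 [366.87968671 381.59615051]] [[462.88314464 230.86192801]
 [302.27882857 202.60893983]]
```

View pics/c1.png

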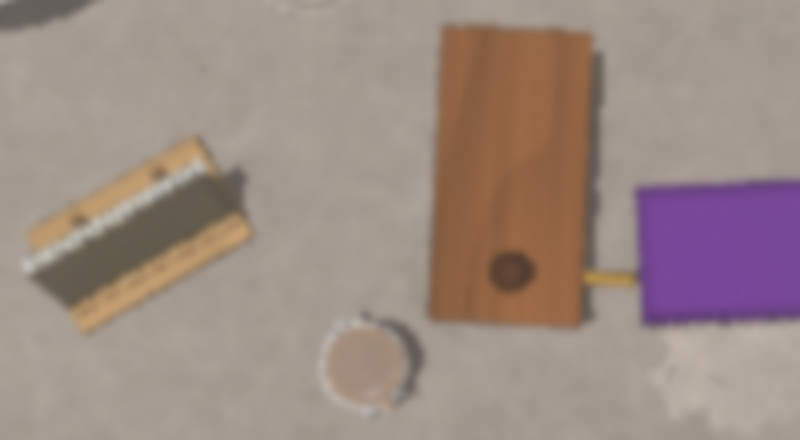

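View pics/c2.png

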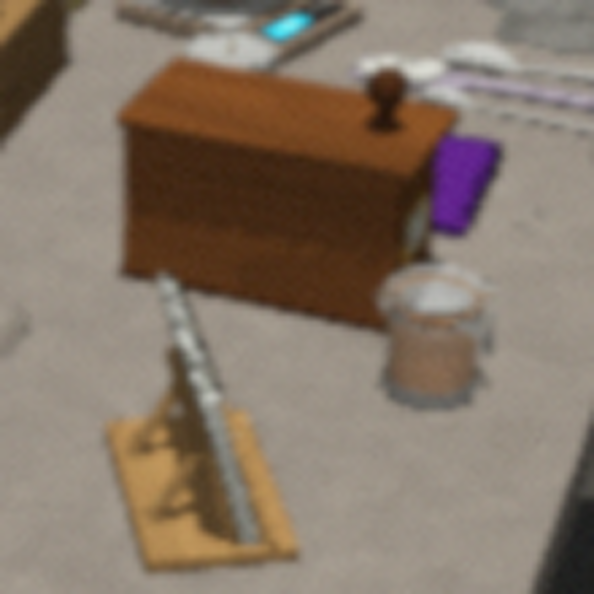

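```bash
cat >> h.py <<'E'
t4=lambda x,y:np.array([225+(x+.5)/4-.5,165+(y+.5)/4-.5])
s5=lambda x,y:np.array([280+(x+.5)/5.4-.5,160+(y+.5)/5.4-.5])
E
python3 - <<'E'
from h import *
np.set_printoptions(precision=1,suppress=True)
TL,TR,BR,BL=[onz("top",t4(*p),129) for p in((443,25),(594,33),(582,326),(429,319))]
print(TL,TR,BR,BL,"len",[np.linalg.norm(v) for v in(TL-BL,TR-BR,TL-TR,BL-BR)])
print("yaw",[np.degrees(np.arctan2(*(v)[[1,0]])) for v in(TL-BL,TR-BR)],[np.degrees(np.arctan2(v[1],v[0]))-90 for v in(TL-TR,BL-BR)])
print("knob",onz("top",t4(510,271),159),tri(s5(387,89),t4(510,271)))
print("side lid corners TL,FL?",tri(s5(122,119),t4(443,25)),tri(s5(182,62),t4(594,33)),tri(s5(408,174),t4(429,319)),tri(s5(455,115),t4(582,326)))
print("pin inner/outer",onz("top",t4(588,279),105),onz("top",t4(637,281),105))
n,f=tri(s5(213,400),t4(30,265)),tri(s5(165,278),t4(205,165)); print("coil",n,f,np.linalg.norm(n[0]-f[0]))
for p in((30,265),(205,165)):print(onz("top",t4(*p),113))
print("base corners",[onz("top",t4(*p),12) for p in((200,138),(30,238),(85,332),(252,235))])
print("base side",[onz("side",s5(*p),12) for p in((108,428),(150,562),(298,555),(245,412))])
E
```

```text
[583.8  73.5 129. ] [575.7 -32.1 129. ] [371.7 -17.4 129. ] [378.7  88.2 129. ] len [np.float64(205.60601067925097), np.float64(204.61365413276255), np.float64(105.88412307368868), np.float64(105.82963289260269)]
yaw [np.float64(-4.090079014791794), np.float64(-4.105424280186139)] [np.float64(-4.340681888145909), np.float64(-3.803546717194777)]
knob [410.   33.2 159. ] (array([408.2,  32.7, 158.5]), np.float64(3.6353502633639416))
side lid corners TL,FL? (array([580.4,  72.3, 125.5]), np.float64(8.063114532113199)) (array([572.9, -33.5, 124.3]), np.float64(7.199734710674938)) (array([377.7,  87.9, 127.4]), np.float64(1.99377725133661)) (array([370.7, -18.1, 123.6]), np.float64(1.8273261920702923))
pin inner/outer [404.4 -25.  105. ] [402.2 -59.5 105. ]
coil (array([420.1, 367.2, 111. ]), np.float64(4.641248877562861)) (array([489.1, 243.2, 110.2]), np.float64(2.736382377136189)) 141.85678587606503
[422.3 367.4 113. ]
[490.2 243.3 113. ]
base corners [array([518.8, 256.2,  12. ]), array([445.7, 385.8,  12. ]), array([374.1, 344.7,  12. ]), array([444.4, 217.8,  12. ])]
base side [array([514.7, 266.5,  12. ]), array([444.7, 390.5,  12. ]), array([368. , 355.2,  12. ]), array([441.2, 219.6,  12. ])]
```

```bash
cat >> h.py <<'E'
Y=-0.0716; ex=np.array([np.cos(Y),np.sin(Y),0]); ey=np.array([-np.sin(Y),np.cos(Y),0]); ez=np.array([0,0,1.])
H=np.array([580.2,20.7,119]); DK=[np.pi,0,np.pi+Y]; DP=[np.pi,0,np.pi/2+Y]
knob=lambda a:H+ex*(-170*np.cos(a)+40*np.sin(a))+ez*(170*np.sin(a)+40*np.cos(a))
pin=lambda a:H-70*ex-72*ey-14*ez+100*(-np.cos(a)*ex+np.sin(a)*ez)
up=lambda d:np.array([0,0,d])
def st(tag=""):
    s=bot.get_state(); print(tag,round(s["t"],1),s["tcp_pos"].round(1),"F",s["contact_force"].round(1),"op",round(s["opening"],3),round(s["gripper_force"],1))
E
python3 - <<'E'
from h import *
for a in np.linspace(0,1.74,8):
    q=solve_ik(knob(a)-up(19),DK); print(None if q is None else np.round(q,2))
for a in np.linspace(0,1.85,6):
    q=solve_ik(pin(a)-up(19),DP); print(None if q is None else np.round(q,2))
bot.grip(0.6,40)
bot.move_ptp(knob(0)+up(60),DK); st()
bot.movel(knob(0)-up(19),max_speed=150); st()
bot.grip(0.0,40); st("grip")
E
```

```text
[-0.1   0.17 -0.67  0.74  0.   -0.03]
[-0.1   0.15 -0.57  0.85  0.   -0.03]
[-0.1   0.16 -0.46  0.96  0.   -0.03]
[-0.1   0.19 -0.34  1.04  0.   -0.02]
[-0.09  0.25 -0.21  1.11  0.   -0.02]
[-0.09  0.33 -0.08  1.16  0.   -0.02]
[-0.09  0.41  0.04  1.2   0.   -0.02]
[-0.09  0.5   0.15  1.22  0.   -0.02]
[-0.28  0.24 -0.75  0.58  0.    1.36]
[-0.27  0.2  -0.69  0.69  0.    1.37]
[-0.26  0.19 -0.6   0.78  0.    1.38]
[-0.25  0.22 -0.5   0.86  0.    1.39]
[-0.24  0.27 -0.4   0.9   0.    1.4 ]
[-0.23  0.34 -0.31  0.92  0.    1.41]
 2.7 [411.   32.3 219.1] F [0.7 0.4 0.1] op 0.603 0.0
 3.4 [411.1  32.6 140.4] F [0.2 0.2 0.5] op 0.603 0.0
grip 3.7 [411.7  33.7 141.2] F [0.3 3.6 7. ] op 0.303 39.0
```

```bash
python3 - <<'E'
from h import *
for a in np.linspace(0,1.72,11)[1:]:
    bot.movel(knob(a)-up(19),max_speed=90); st(f"{a:.2f}")
crop("top",300,150,440,270,5,"pics/lid.png")
E
```

```text
0.17 4.2 [420.4  33.  168.7] F [ 2.   5.1 -4.1] op 0.3 39.5
0.34 4.7 [433.7  32.1 194.8] F [ 0.7  5.7 -3.9] op 0.3 39.5
0.52 5.2 [451.8  30.8 218.3] F [ 0.9  5.8 -5. ] op 0.302 39.5
0.69 5.7 [474.   29.2 238.5] F [ 0.6  5.7 -4.1] op 0.3 39.7
0.86 6.1 [499.3  27.4 254.4] F [-0.7  4.8 -4.9] op 0.297 39.6
1.03 6.6 [526.8  25.4 265.8] F [-0.5  4.2 -3.3] op 0.299 39.7
1.20 7.1 [556.   23.3 272.1] F [-0.7  5.1 -4.1] op 0.288 39.4
1.38 7.6 [586.3  19.7 274.6] F [-0.5 -0.2 -0. ] op -0.0 0.0
1.55 8.1 [615.7  18.  270.7] F [ 0.6  0.  -0.2] op 0.002 0.0
1.72 8.6 [644.4  16.1 262. ] F [-0.2  0.8  1. ] op -0.0 0.0
```

View pics/lid.png

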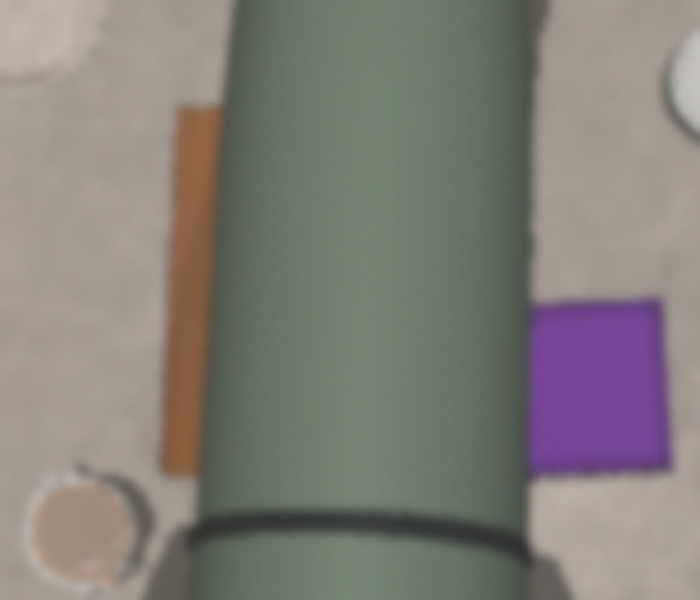

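```bash
cat >> h.py <<'E'
def kp(a,phi,d=24):
    r=R.from_rotvec(ey*phi)*R.from_euler('xyz',DK); return knob(a)+d*r.as_matrix()[:,2], r.as_euler('xyz')
phi_of=lambda a,lo=-.6,hi=.6:lo+(hi-lo)*a/1.72
E
python3 - <<'E'
from h import *
for a in np.linspace(0,1.72,6):
    q=solve_ik(*kp(a,phi_of(a))); print(None if q is None else np.round(q,2))
E
```

```text
[-0.12 -0.12 -1.23 -0.14  0.03 -0.04]
[-0.11 -0.09 -0.86  0.44  0.01 -0.03]
[-0.1   0.1  -0.48  0.87  0.   -0.03]
[-0.09  0.36 -0.08  1.26 -0.   -0.02]
[-0.09  0.67  0.4   1.66 -0.01 -0.02]
None
```

```bash
python3 - <<'E'
from h import *
f=lambda a:phi_of(a,-.5,.35)
ok=[solve_ik(*kp(a,f(a))) is not None for a in np.linspace(0,1.72,11)]; print(ok)
assert all(ok)
bot.movel(np.array([600,16,330.]),max_speed=200)
bot.grip(0.6,90)
P,o=kp(0,f(0)); z=R.from_euler('xyz',o).as_matrix()[:,2]
bot.move_ptp(P-90*z,o); bot.movel(P,max_speed=150); st("at")
bot.grip(0,90); st("grip")
for a in np.linspace(0,1.72,11)[1:]:
    bot.movel(*kp(a,f(a)),max_speed=90); st(f"{a:.2f}")
    if bot.get_state()["opening"]<.1: break
E
```

```text
[True, True, True, True, True, True, True, True, True, True, True]
at 11.6 [422.9  31.9 138.2] F [ 0.7 -0.7  1. ] op 0.599 0.0
grip 11.9 [422.7  33.  139.3] F [-4.8  3.   7.1] op 0.286 87.7
0.17 12.4 [429.8  32.4 165.8] F [ 5.2  4.1 -6.2] op 0.284 89.4
0.34 12.9 [440.9  31.6 190.3] F [ 3.   4.9 -6.8] op 0.286 89.4
0.52 13.3 [456.4  30.5 212.7] F [-0.5  4.8 -6. ] op 0.285 89.5
0.69 13.8 [477.5  28.9 233. ] F [-1.3  6.5 -4.7] op 0.288 89.0
0.86 14.3 [502.2  25.6 249.8] F [-0.3  0.2  0.4] op -0.003 0.0
```

```bash
python3 - <<'E'
from h import *
s=bot.get_state(); z=R.from_euler('xyz',s["orientation"]).as_matrix()[:,2]
bot.grip(0.6,60)
bot.move_ptp(knob(0)+up(40),DK); bot.movel(knob(0)-up(24),max_speed=120); st("at")
bot.grip(0,60); st("grip")
for a in (.2,.4):
    bot.movel(knob(a)-up(24),max_speed=90); st(f"{a:.2f}")
im=imaging.capture("side")
print(proj("side",[knob(.4),knob(.4)-up(24)]))
cv2.imwrite("pics/k.png",cv2.resize(im[120:240,290:420],None,fx=5,fy=5,interpolation=cv2.INTER_CUBIC))
E
```

```text
at 16.0 [411.6  32.8 135.5] F [ 1.4 -0.6  0.9] op 0.6 0.0
grip 16.3 [411.7  33.8 136.2] F [0.1 3.8 6. ] op 0.296 58.5
0.20 16.9 [422.  33. 168.] F [ 2.2  4.8 -5.8] op 0.295 59.1
0.40 17.4 [439.1  31.7 197.7] F [ 1.2  4.7 -4.5] op 0.296 59.1
[[343.26013244 157.95973523]
 [342.91084645 164.27823022]]
```

View pics/k.png

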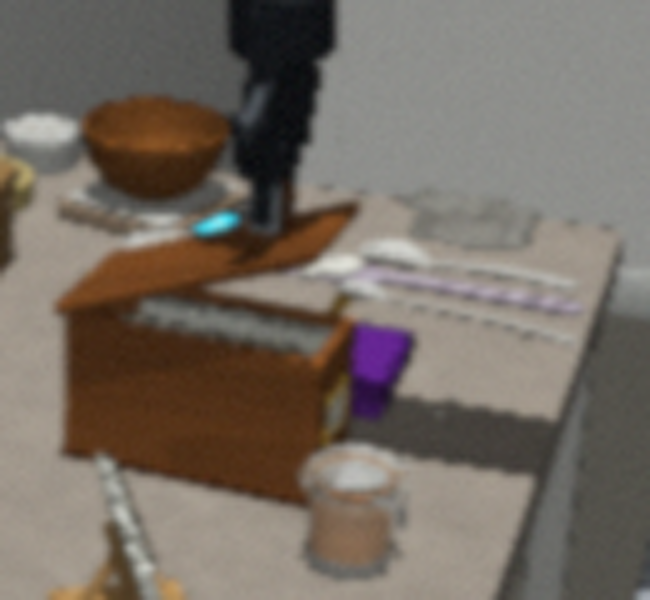

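```bash
python3 - <<'E'
from h import *
bot.grip(0,120); fr=[]
for a in np.arange(.5,1.75,.11):
    bot.movel(knob(a)-up(24)-2*ex,max_speed=70); st(f"{a:.2f}"); im=imaging.capture("side")
    fr.append(cv2.resize(im[90:190,290:390],(200,200),interpolation=cv2.INTER_CUBIC))
    if bot.get_state()["opening"]<.1: break
while len(fr)%4: fr.append(fr[-1]*0)
cv2.imwrite("pics/m.png",np.vstack([np.hstack(fr[i:i+4]) for i in range(0,len(fr),4)]))
print(bot.get_state()["wrist_torque"])
E
```

```text
0.50 18.1 [448.8  31.  210.8] F [  5.5   5.7 -10.9] op 0.275 118.0
0.61 18.5 [459.9  30.  225.2] F [-5.9  7.9  5.7] op 0.241 233.7
0.72 19.0 [472.3  29.1 236.3] F [-9.5  9.2  4.8] op 0.24 231.1
0.83 19.5 [485.5  28.1 246. ] F [-17.6   8.9   9. ] op 0.24 230.4
0.94 19.9 [510.4  25.3 256.1] F [-0.5  0.1 -0.7] op 0.002 0.0
[ 0.00772848 -0.04344838 -0.04627002]
```

View pics/m.png

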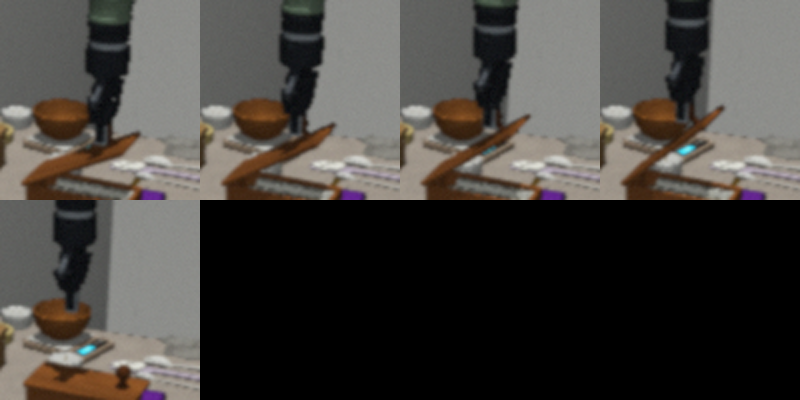

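```bash
python3 - <<'E'
from h import *
bot.grip(0.6,80); s=-5*ex
bot.move_ptp(knob(0)+up(40)+s,DK); bot.movel(knob(0)-up(22)+s,max_speed=150); st("at")
bot.grip(0,80); st("grip")
for a in (.25,.5,.75,1,1.2,1.4,1.6,1.72):
    bot.movel(knob(a)-up(22)+s,max_speed=150); st(f"{a:.2f}")
    if bot.get_state()["opening"]<.1: break
E
```

```text
at 21.7 [406.8  33.1 137.5] F [-0.3 -0.7  0.1] op 0.597 0.0
grip 22.0 [407.   34.1 138.5] F [-1.3  2.4  5.1] op 0.286 78.1
0.25 22.5 [422.2  33.  178.1] F [ 6.5  4.2 -6.6] op 0.288 78.7
0.50 22.9 [445.   31.3 212.6] F [ 1.6  5.6 -7.5] op 0.286 78.7
0.75 23.4 [480.4  28.8 239.6] F [ 14.3   5.1 -22.4] op 0.275 82.5
1.00 23.8 [516.4  24.8 260.8] F [-0.6 -0.1  0.5] op -0.0 0.0
```

```bash
python3 - <<'E'
from h import *
f=lambda a:phi_of(a,-.4,.35); s=-2*ex
A=(0,.25,.5,.75,1,1.2,1.4,1.58,1.72)
assert all(solve_ik(*kp(a,f(a),18)) is not None for a in A)
bot.grip(0.6,80)
P,o=kp(0,f(0),18); z=R.from_euler('xyz',o).as_matrix()[:,2]
bot.move_ptp(P-50*z,o); bot.movel(P+s,max_speed=150); st("at")
bot.grip(0,80); st("grip")
for a in A[1:]:
    P,o=kp(a,f(a),18); bot.movel(P+s,o,max_speed=130); S=bot.get_state(); st(f"{a:.2f} {(S['tcp_pos']-P-s).round(1)}")
    if S["opening"]<.1: break
E
```

```text
at 25.6 [417.   32.3 142.7] F [ 0.   0.6 -0.3] op 0.601 0.0
grip 25.9 [416.6  33.4 143.9] F [-2.8  2.6  4.2] op 0.289 78.1
0.25 [0.7 0.9 0.3] 26.4 [429.7  32.4 182.9] F [ 5.9  3.2 -8. ] op 0.286 79.3
0.50 [-0.7  0.9 -1.1] 26.9 [451.1  30.8 216.8] F [ 2.6  6.  -8.1] op 0.284 79.0
0.75 [ 1.8  0.9 -2.1] 27.4 [484.4  28.6 244.1] F [ 11.6   4.1 -19.8] op 0.278 81.9
1.00 [-0.3 -0.4 -0.7] 27.8 [519.2  24.6 265. ] F [-1.2  1.   0. ] op -0.0 0.0
```

```bash
cat >> h.py <<'E'
rad=lambda a:(lambda v:v/np.linalg.norm(v))(knob(a)-H)
def arc(A,f,off,d=19,speed=110,stop=.1,k=6.,offs=None):
    for a in A:
        P,o=kp(a,f(a),d); bot.movel(P+off,o,max_speed=speed); S=bot.get_state(); F=S["contact_force"]
        r=rad(a); t=np.cross(ey,r); c=(F@r*r+F@ey*ey)/k; off=off+np.clip(c,-3,3)
        print(f"{a:.2f} t{S['t']:.1f} Fr {F@r:.1f} Ft {F@t:.1f} Fy {F@ey:.1f} op {S['opening']:.3f} off {off.round(1)} r{off@r:.1f} tq{S['wrist_torque'].round(1)}")
        if S["opening"]<stop: return None
    return off
E
python3 - <<'E'
from h import *
f=lambda a:phi_of(a,-.4,.35); off=-2*ex
bot.grip(0.5,80)
P,o=kp(0,f(0),19); z=R.from_euler('xyz',o).as_matrix()[:,2]
bot.move_ptp(P-40*z,o); bot.movel(P+off,max_speed=200)
bot.grip(0,80)
print(arc(np.linspace(0,1.72,17),f,off))
E
```

```text
0.00 t30.1 Fr 3.4 Ft 6.7 Fy 5.9 op 0.291 off [-2.5  1.2  0.1] r2.5 tq[1.1 0.2 0.4]
0.11 t30.4 Fr -9.7 Ft -3.1 Fy 1.8 op 0.293 off [-0.9  1.4 -0.4] r0.8 tq[ 0.5 -0.6  0.2]
0.21 t30.7 Fr -4.6 Ft -4.9 Fy 1.1 op 0.288 off [-0.2  1.5 -0.7] r-0.0 tq[ 0.2  0.4 -0. ]
0.32 t31.0 Fr 0.9 Ft -3.7 Fy -0.1 op 0.285 off [-0.3  1.5 -0.7] r0.0 tq[-0.   1.3 -0.4]
0.43 t31.3 Fr -0.3 Ft -4.6 Fy -2.3 op 0.282 off [-0.3  1.1 -0.7] r-0.1 tq[ 0.   1.  -0.3]
0.54 t31.6 Fr -1.5 Ft -4.1 Fy -0.4 op 0.285 off [-0.2  1.  -0.9] r-0.4 tq[ 0.   0.9 -0.2]
0.65 t31.9 Fr -3.4 Ft -3.6 Fy -0.7 op 0.287 off [ 0.2  0.8 -1.3] r-1.1 tq[ 0.   0.6 -0.2]
0.75 t32.3 Fr -4.3 Ft -3.3 Fy 0.3 op 0.284 off [ 0.6  0.9 -1.9] r-1.9 tq[ 0.1  0.4 -0.5]
0.86 t32.6 Fr -13.7 Ft -3.2 Fy 0.0 op 0.287 off [ 1.6  0.8 -3.9] r-4.2 tq[-0.  -0.6 -1. ]
0.97 t32.9 Fr -0.4 Ft 0.1 Fy 0.1 op 0.048 off [ 1.7  0.8 -4. ] r-4.3 tq[0.1 0.  0.1]
None
```

```bash
python3 - <<'E'
from h import *
for a in (0,.8,.95,1.1,1.25,1.4,1.6,1.7):
    g=[p for p in np.arange(-1,1.2,.05) if solve_ik(*kp(a,p,19)) is not None]; print(a,round(min(g),2),round(max(g),2))
E
```

```text
0 -0.65 1.15
0.8 -1.0 0.9
0.95 -1.0 0.85
1.1 -1.0 0.75
1.25 -1.0 0.7
1.4 -1.0 0.6
1.6 -1.0 0.55
1.7 -1.0 0.5
```

```bash
python3 - <<'E'
from h import *
f=lambda a:min(-.6+a,.45); off=0*ex
A=np.r_[np.linspace(0,1.05,8),1.2,1.35,1.5,1.6,1.68]
assert all(solve_ik(*kp(a,f(a),19)) is not None for a in A)
bot.grip(0.5,50)
P,o=kp(0,f(0),19); z=R.from_euler('xyz',o).as_matrix()[:,2]
bot.move_ptp(P-30*z,o); bot.movel(P+off,max_speed=200)
bot.grip(0,50)
print(arc(A[1:],f,off,speed=130,k=1e9))
E
```

```text
0.15 t35.4 Fr -4.3 Ft -1.8 Fy 5.5 op 0.298 off [ 0.  0. -0.] r-0.0 tq[0.9 0.2 0.5]
0.30 t35.8 Fr -5.0 Ft -2.2 Fy 5.5 op 0.293 off [ 0.  0. -0.] r-0.0 tq[ 1.  -0.1  0.3]
0.45 t36.2 Fr -6.6 Ft -3.0 Fy 4.7 op 0.299 off [ 0.  0. -0.] r-0.0 tq[ 1.  -0.3  0.2]
0.60 t36.5 Fr -5.7 Ft -2.2 Fy 5.3 op 0.292 off [ 0.  0. -0.] r-0.0 tq[ 1.1 -0.5 -0. ]
0.75 t36.8 Fr -5.8 Ft -1.8 Fy 5.7 op 0.299 off [ 0.  0. -0.] r-0.0 tq[ 1.  -0.6 -0.2]
0.90 t37.2 Fr -5.5 Ft -0.7 Fy 5.1 op 0.299 off [ 0.  0. -0.] r-0.0 tq[ 1.  -0.8 -0.3]
1.05 t37.5 Fr -7.0 Ft -1.4 Fy 4.5 op 0.295 off [ 0.  0. -0.] r-0.0 tq[ 0.9 -1.1 -0.5]
1.20 t37.9 Fr -5.9 Ft -2.5 Fy 4.8 op 0.294 off [ 0.  0. -0.] r-0.0 tq[ 1.  -0.8 -0.5]
1.35 t38.2 Fr -3.8 Ft -1.6 Fy 5.9 op 0.296 off [ 0.  0. -0.] r-0.0 tq[ 0.9 -0.3 -0.5]
1.50 t38.6 Fr -1.2 Ft -0.8 Fy 4.7 op 0.300 off [ 0.  0. -0.] r-0.0 tq[ 1.   0.  -0.4]
1.60 t38.9 Fr 2.4 Ft -0.8 Fy 4.2 op 0.294 off [ 0.  0. -0.] r-0.0 tq[ 1.3 -0.  -0.3]
1.68 t39.1 Fr 2.7 Ft -0.5 Fy 4.0 op 0.296 off [ 0.  0. -0.] r-0.0 tq[ 1.4 -0.2 -0.4]
[ 3.12496622e-08  5.76970928e-08 -3.49804584e-08]
```

```bash
python3 - <<'E'
from h import *
S=bot.get_state(); z=R.from_euler('xyz',S["orientation"]).as_matrix()[:,2]
bot.grip(0.55,25)
p=S["tcp_pos"]-70*z; p[2]=max(p[2],350)
bot.movel(p,max_speed=300); st("out")
bot.move_ptp([530,-10,345],DP); st()
bot.move_ptp(pin(0)+up(35),DP); bot.movel(pin(0)-up(17),max_speed=150); st("pin")
bot.grip(0,25); st("grip")
imt=imaging.capture("top"); ims=imaging.capture("side")
cv2.imwrite("pics/ts.png",np.hstack([cv2.resize(imt[130:280,300:430],None,fx=3,fy=3),cv2.resize(ims[90:240,280:400],None,fx=3,fy=3)]))
E
```

```text
Traceback (most recent call last):
bench.IKError: the arm cannot follow that straight line within its joint ranges
```

```bash
python3 - <<'E'
from h import *
S=bot.get_state(); o=S["orientation"]; z=R.from_euler('xyz',o).as_matrix()[:,2]; p0=S["tcp_pos"]
down=R.from_rotvec(ey*.15)*R.from_euler('xyz',DK)
done=False
for q,rot in ((p0-25*z+up(60),down.as_euler('xyz')),(p0+10*ex+up(80),down.as_euler('xyz')),(p0+up(80),DK)):
    try: bot.movel(q,rot,max_speed=300); done=True; break
    except bot.IKError: print("no")
st("out"); assert done
bot.move_ptp([530,-10,345],DP); st()
bot.move_ptp(pin(0)+up(35),DP); bot.movel(pin(0)-up(17),max_speed=150); st("pin")
bot.grip(0,25); st("grip")
imt=imaging.capture("top"); ims=imaging.capture("side")
cv2.imwrite("pics/ts.png",np.hstack([cv2.resize(imt[130:280,300:430],None,fx=3,fy=3),cv2.resize(ims[90:240,280:400],None,fx=3,fy=3)]))
E
```

```text
out 39.9 [640.5  15.4 352.6] F [ 0.6  0.5 -0.8] op 0.553 0.0
 41.3 [530.2 -10.1 343.9] F [-0.6  0.1 -0.9] op 0.554 0.0
pin 42.7 [406.6 -39.1  88.7] F [0.3 0.5 0.3] op 0.547 0.0
grip 43.1 [403.3 -39.   88.4] F [-6.4 -0.7  9.2] op 0.104 24.4
```

View pics/ts.png

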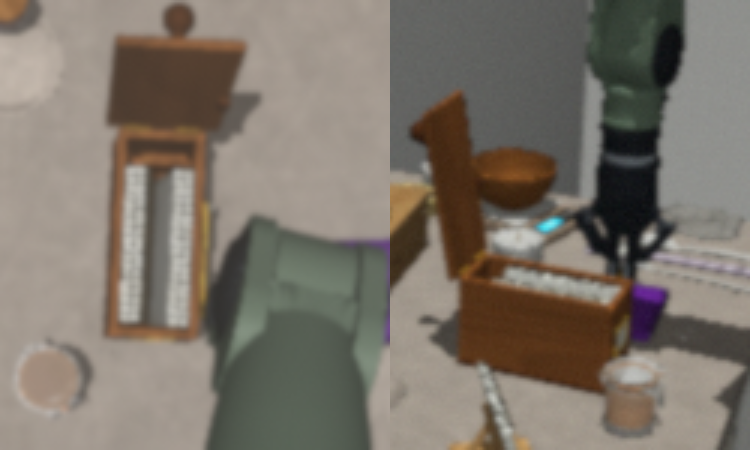

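```bash
python3 - <<'E'
from h import *
off=-2.5*ex-up(17)
for a in (.2,.4,.6,.8,1.0,1.2,1.4,1.6,1.8,1.88):
    bot.movel(pin(a)+off,max_speed=170)
    s=bot.get_state(); print(round(a,2),round(s["t"],1),s["contact_force"].round(1),round(s["opening"],3))
    if s["opening"]<.05: raise SystemExit("lost")
bot.grip(0.5,50)
bot.movel(pin(1.88)+off+up(60),max_speed=300); st("up")
im=imaging.capture("side"); cv2.imwrite("pics/stay_s.png",im); 
E
```

```text
0.2 43.5 [ 0.   0.5 -1. ] 0.1
0.4 43.8 [-1.4 -1.4  0.3] 0.103
0.6 44.0 [-1.6 -0.6  1.1] 0.102
0.8 44.3 [-6.4  0.1  4.8] 0.108
1.0 44.6 [-8.4  0.7 11.1] 0.102
1.2 44.8 [-3.4 -0.4  9.4] 0.107
1.4 45.1 [-2.3  0.2  8.2] 0.103
1.6 45.4 [0.5 0.3 6. ] 0.101
1.8 45.6 [ 0.4 -0.4  6.3] 0.101
1.88 45.9 [0.4 0.  5. ] 0.105
up 46.7 [534.1 -48.3 244.8] F [0.3 0.2 0.8] op 0.501 0.0
```

```bash
python3 - <<'E'
from h import *
f=lambda a:.3+(a-1.74)
P,o=kp(1.74,f(1.74),19); z=R.from_euler('xyz',o).as_matrix()[:,2]
q0=P-20*z+up(55)
print([solve_ik(*x) is not None for x in ((q0,o),(P,o),([560,0,365],DK))])
bot.move_ptp([560,0,360],DK); st()
bot.move_ptp(q0,o); bot.movel(P,max_speed=250); st("k")
bot.grip(0,50); st("grip")
for a in (1.65,1.55,1.47,1.41):
    P,o=kp(a,f(a),19); bot.movel(P,o,max_speed=120); st(f"{a}")
P,o=kp(1.34,f(1.34),19); print(bot.movel(P,o,max_speed=40,threshold=6)); st("prop")
E
```

```text
[True, True, True]
 48.0 [ 5.596e+02 -1.000e-01  3.589e+02] F [ 1.3  1.1 -0.2] op 0.503 0.0
k 49.2 [641.7  16.1 264.2] F [-0.4 -0.7  0.5] op 0.503 0.0
grip 49.5 [643.4  17.1 265.4] F [-0.6  3.5  7.2] op 0.294 48.7
1.65 49.8 [630.4  18.  270.5] F [3.2 3.1 7.9] op 0.297 52.5
1.55 50.1 [616.1  19.  274.7] F [ 1.9  4.1 10.3] op 0.297 52.7
1.47 50.4 [604.2  19.8 277.2] F [ 1.7  3.2 11.9] op 0.294 53.0
1.41 50.7 [595.4  20.5 278.4] F [ 0.8  4.  10.9] op 0.294 53.1
False
prop 51.1 [585.5  21.2 279.2] F [ 0.6  3.6 13.6] op 0.295 53.2
```

```bash
python3 - <<'E'
from h import *
f=lambda a:.3+(a-1.74)
for a in (1.31,1.28):
    P,o=kp(a,f(a),19); hit=bot.movel(P,o,max_speed=40,threshold=8); st(f"{a} {hit}")
    if bot.get_state()["contact_force"][0]>5: break
a_=cv2.resize(imaging.capture("side")[90:230,280:400],None,fx=4,fy=4); cv2.imwrite("pics/prop.png",a_)
E
```

```text
1.31 True 51.3 [584.   21.4 279.5] F [ 5.7 -0.3 -1.1] op 0.292 51.8
```

View pics/prop.png

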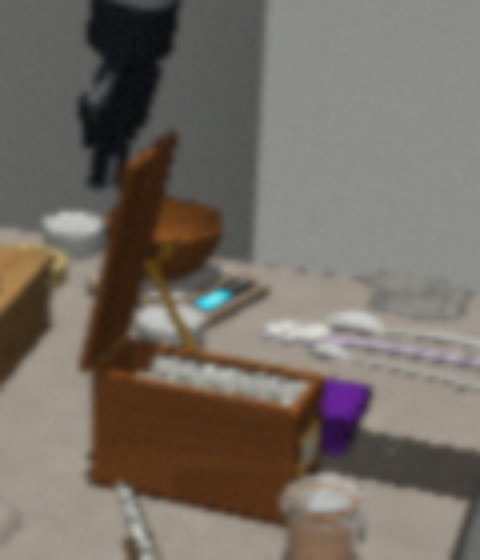

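```bash
cat >> h.py <<'E'
ys=np.radians(29); sx=np.array([np.cos(ys),np.sin(ys),0]); sy=np.array([-np.sin(ys),np.cos(ys),0]); c15,s15=np.cos(np.radians(15)),np.sin(np.radians(15))
nby=s15*sx+c15*ez; nbz=-c15*sx+s15*ez
ty,tz=-nbz,-nby; NO=R.from_matrix(np.c_[np.cross(ty,tz),ty,tz]).as_euler('xyz')
T=547.3*sx+46.5*sy+113*ez-3*nby; NG=T-21*nby
E
python3 - <<'E'
from h import *
B=H-109*ex; print(T,NO,"gap",onz("top",(352.5,211.5),111),"boxmid",B)
for x in ((NG,NO),(NG+45*nby,NO),([560,170,330],NO),((B-6*ex)*[1,1,0]+up(222),DK),(NG+up(60),NO)): print(solve_ik(*x) is not None)
bot.grip(.5,80); p=bot.get_state()["tcp_pos"]
bot.movel(p+up(72),max_speed=250); st("up")
bot.move_ptp([550,170,320],NO); st("via")
bot.move_ptp(NG+40*nby,NO); bot.movel(NG,max_speed=200); st("nb")
bot.grip(0,80); st("grip")
bot.movel(NG+up(75),max_speed=250); st("lift")
im=imaging.capture("side"); cv2.imwrite("pics/l.png",cv2.resize(im[100:270,260:400],None,fx=3.5,fy=3.5))
E
```

```text
[455.45661366 305.62968765 110.10222252] [-2.87979327  0.          2.07694181] gap [469.7541548   27.45752264 111.        ] boxmid [471.47927818  28.49773342 119.        ]
True
True
True
True
True
up 52.1 [581.9  21.9 351.3] F [ 0.6  0.1 -0.4] op 0.5 0.0
via 53.3 [549.8 169.6 319.4] F [-0.2  0.3  0.2] op 0.504 0.0
nb 54.6 [451.5 302.3  90.6] F [ 0.3  0.5 -0.4] op 0.496 0.0
grip 55.0 [451.8 303.3  91.3] F [0.5 0.3 5.8] op 0.095 78.8
lift 55.5 [451.4 303.4 165.8] F [ 0.4 -0.7 -1.8] op 0.091 78.1
```

```bash
python3 - <<'E'
from h import *
B=(H-109*ex)*[1,1,0]+[0,-.5,0]
bot.move_ptp(B-6*ex+up(222),DK); st("pre")
print(bot.movel(B-2*ex+up(160),max_speed=150,threshold=15)); st("mid")
print(bot.movel(B-1*ex+up(121),max_speed=90,threshold=30)); st("in")
i,j=imaging.capture("side"),imaging.capture("top")
cv2.imwrite("pics/ins.png",np.hstack([cv2.resize(i[90:240,290:400],None,fx=3.5,fy=3.5),cv2.resize(j[140:290,300:400],None,fx=3.5,fy=3.5)]))
E
```

```text
pre 56.9 [465.3  28.8 221.5] F [ 0.3 -0.1 -0.9] op 0.088 78.0
False
mid 57.5 [469.6  28.5 160.1] F [-0.  -0.3 -0.6] op 0.092 78.2
False
in 58.1 [470.4  28.3 121.3] F [ 0.2  2.6 -2.8] op 0.091 78.0
```

View pics/ins.png

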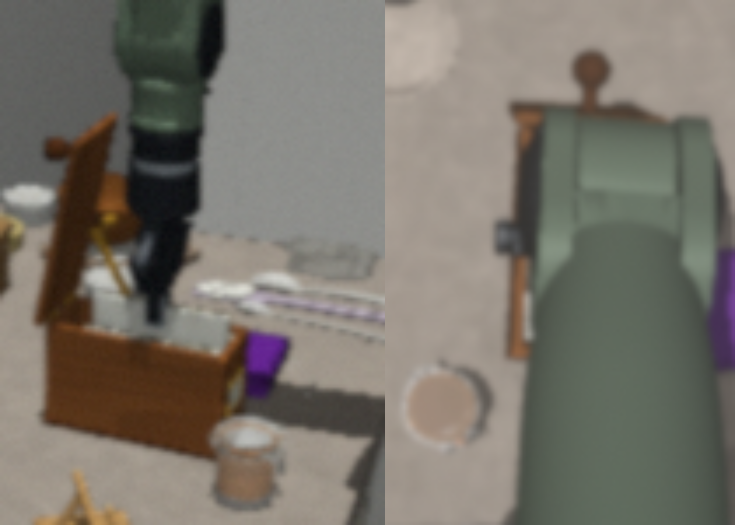

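```bash
python3 - <<'E'
from h import *
B=(H-109*ex)*[1,1,0]+[0,-.5,0]-ex
print(bot.movel(B+up(116),max_speed=60,threshold=25)); st("116")
bot.grip(.35,60); bot.movel(B+up(157),max_speed=200); bot.grip(0,60); st("shut")
for zt in (130,118,110.5):
    h=bot.movel(B+up(zt),max_speed=80,threshold=75); st(f"{zt} {h}")
    if h: break
E
```

```text
False
116 58.4 [470.9  27.8 116.1] F [ 0.9  1.6 -1.7] op 0.088 78.1
shut 59.5 [470.1  28.1 156.4] F [0.8 0.2 0. ] op -0.001 0.0
130 False 60.0 [470.1  28.1 129.6] F [0.6 0.8 0.1] op 0.0 0.0
118 False 60.3 [470.   28.1 117.8] F [-0.1 -0.4  0.2] op 0.003 0.0
110.5 False 60.5 [470.8  28.  111.1] F [-0.4  0.1  4.7] op 0.004 2.2
```

```bash
python3 - <<'E'
from h import *
B=(H-109*ex)*[1,1,0]+[0,-.5,0]-ex
print(bot.movel(B+up(107.5),max_speed=40,threshold=40)); st("press")
bot.movel(B+up(180),max_speed=250)
bot.move_ptp([380,-220,300],DK); st()
j=imaging.capture("top"); i=imaging.capture("side"); cv2.imwrite("pics/fin_t.png",j); cv2.imwrite("pics/fin_s.png",i)
g=cv2.cvtColor(j,cv2.COLOR_BGR2GRAY); t=cv2.cvtColor(cv2.imread("pics/top0.png"),cv2.COLOR_BGR2GRAY)
for x in (-150,-109,-70):
    for z in (113,140):
        P=[H*[1,1,0]+x*ex+y*ey+up(z) for y in range(-42,43,3)]; uv=proj("top",np.array(P)).astype(np.float32)
        print(x,z,cv2.remap(g,uv[:,:1],uv[:,1:],cv2.INTER_LINEAR).ravel().tolist())
# side view: height of notebook tops along box: vertical profile at gap
P=[H*[1,1,0]-109*ex+up(z) for z in range(90,160,3)]; uv=proj("side",np.array(P)).astype(np.float32)
gs=cv2.cvtColor(i,cv2.COLOR_BGR2GRAY); print(cv2.remap(gs,uv[:,:1],uv[:,1:],cv2.INTER_LINEAR).ravel().tolist())
E
```

```text
False
press 60.8 [471.   27.9 110.9] F [-10.    0.3  32.2] op -0.002 16.7
 62.4 [ 379.9 -219.2  298.9] F [ 0.4 -0.4  0.6] op -0.003 0.0
-150 113 [97, 103, 107, 113, 140, 174, 186, 170, 154, 169, 181, 178, 179, 190, 194, 194, 193, 177, 140, 101, 85, 101, 145, 182, 191, 173, 136, 109, 98]
-150 140 [97, 97, 104, 107, 115, 148, 178, 181, 163, 158, 174, 180, 177, 185, 195, 196, 195, 188, 159, 117, 90, 94, 128, 170, 189, 180, 144, 114, 99]
-109 113 [100, 106, 108, 114, 142, 176, 180, 156, 145, 166, 186, 195, 201, 198, 194, 194, 191, 186, 163, 118, 90, 105, 150, 187, 187, 154, 119, 103, 92]
-109 140 [98, 100, 105, 109, 121, 153, 182, 178, 149, 148, 175, 187, 192, 198, 196, 195, 194, 192, 176, 137, 97, 94, 133, 181, 195, 171, 129, 106, 95]
-70 113 [109, 110, 112, 124, 152, 176, 178, 158, 144, 165, 179, 170, 172, 175, 171, 177, 191, 188, 155, 108, 87, 104, 143, 175, 182, 160, 129, 109, 96]
-70 140 [104, 104, 108, 112, 127, 160, 183, 178, 153, 156, 181, 184, 181, 184, 183, 184, 191, 193, 174, 127, 89, 94, 133, 169, 180, 164, 135, 113, 98]
[57, 63, 74, 91, 112, 133, 145, 143, 134, 130, 131, 136, 133, 109, 94, 96, 120, 138, 148, 151, 151, 152, 151, 149]
```

```bash
python3 - <<'E'
from h import *
i=imaging.capture("side"); l=cv2.resize(cv2.imread("pics/l.png"),(140,170),interpolation=cv2.INTER_AREA)
u,v=np.round(proj("side",knob(1.38)))[0].astype(int); print(u,v)
d=cv2.absdiff(i[100:270,260:400],l).max(2)
print("lid diff",d[v-110:v-100+50,u-260-12:u-260+25].mean(), "knob px",i[v,u],l[v-100,u-260], "elsewhere",d[:30,100:].mean())
st()
E
```

```text
305 132
lid diff 43.773423423423424 knob px [20 40 68] [50 61 50] elsewhere 21.145833333333332
 62.5 [ 380.2 -218.9  299.2] F [ 0.1 -0.5  0.4] op -0.004 0.0
```

```bash
python3 - <<'E'
from h import *
print(cv2.imread("pics/side0.png")[132,305])
print(bot.sign_off())
E
```

```text
[88 91 92]
the job is handed in; nothing more can be done
None
```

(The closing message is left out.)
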